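# Assemble an aerosol impactor

### The arm

A 7-joint arm with a two-finger parallel gripper is mounted at the origin on the work surface. World frame = base frame: x ahead of the robot, y to its left, z up, the work surface at z = 0. Lengths are in mm, angles in rad, forces in N, time in s.
With the tool pointing down it reaches from about 350 to 900 mm from the base axis. Payload 7.2 kg.
Tool frame: the origin (TCP) lies between the finger pads; the fingertips stand 22 mm ahead of it and the grasp point (between the pads) lies 3 mm ahead of it; z points along the fingers, y is the line along which they close (so a half turn about z gives the same grasp; the last joint's range is limited). The gripper opens to 88 mm and grips with 3 to 60 N. Pads are 20 mm wide; open, the fingers measure 115 mm over their backs; the gripper's body (75 mm by 178 mm) begins 61 mm behind the grasp point.
Start: joints at [-1.41, 0.411, -0.013, 1.596, 0.006, 1.134, -0.082], TCP at [141.765, 608.713, 244.653] pointing down, gripper open.
Joint ranges: [-2.95, 2.95], [-0.29, 1.99], [-1.47, 1.44], [0.14, 2.54], [-1.03, 4.17], [0.13, 1.85], [-2.86, 2.86]. Speed limits (rad/s): [2.39, 2.39, 3.01, 3.01, 3.14, 3.14, 3.14].

### API

Orientations are given as a unit quaternion [x, y, z, w].
In Python, from bench import manip, grab_frame, camera_info, close_job gives the robot as it stands.
- The arm moves only by the tool send_rows, never from a script. Its argument "plan" is a list that holds one entry, the list of rows, each a list of 5 numbers: the shift along the tool's x, y, z in m, then the turn about the tool's z in rad, then the opening, from -1 (shut) to 1 (fully open). A call has exactly 5 rows; each row shifts and turns the commanded pose from where the row before left it, along the tool's axes as they then stand; what a row does not reach is not made up. A row lasts 1/12 s, in which the tool goes at most 41.7 mm and 7.16 degrees, less where a joint would pass 70% of its speed; a pose out of reach is approached as far as the arm can. A call is refused whole if a number of a shift passes 0.0417 or a number of a turn 0.125, either way. A call with a gripper value outside its range is refused whole. The fingers move at their own pace and stop on an object; "force" is the grip in N (left out, the last holds). Time passes only in rows, so rows that do not move let the fingers close, or fill a call up. It gives the time, the measured TCP pose, the force, the opening and the grip force at its end, in the units of the state.
- manip.get_state(): the state, without advancing time (a new reading comes with each control period).
- grab_frame(name): name is "scene" or "top" or "wrist"; returns the picture (400x640x3 uint8, red, green, blue); there is no depth.
- camera_info(name): a dict with "fx", "fy", "cx", "cy" (pixels), "cam_to_world" (4x4, takes a point from camera to world coordinates). Camera axes: x right, y down, z forward; pixel columns grow to the right and rows downward; lengths in mm; the calibration is good to about 2 mm. A picture is of the moment at which its call begins: read the wrist's pose just before it. camera_info takes no time and is no camera call; for the wrist camera it gives the pose at the moment of the call.
- close_job(): hands the job in; it is judged then, once.
The state is a dict: "t": time; "joints": joint angles; "joint_vel": joint speeds; "joint_torque": joint torques, N m; "ee_pos": TCP position; "tool_rot": TCP orientation; "ft_force": force on the tool from outside, world axes, zero at the start; "wrist_torque": the same for the moment, N m; "finger_gap": finger opening in mm; "gripper_force": force on a finger pad.
Only numpy, scipy, OpenCV 4.12 (cv2) and the standard library are available. Lean on these libraries where they do the work, as an engineer would, in place of code of your own. Each camera call takes 0.05 s, during which the arm holds its last target. There are 200 camera calls.

### The job

Build up the impactor on its brass-flanged base, one part after another from the bottom: first the drum, then the red ring over the drum's boss, then the perforated nozzle stage, and last the knobbed cap. Each part must sit level and fully down on the one below before the next is added; set the parts down, never let them drop, and leave the sample dish that lies among them where it is.

Things in the scene. Friction and masses are not known exactly. Their poses are not given: they have to be found in the camera images.
- base_seat (a point): the fixed base: a brass-coloured square flange plate 92 x 92 x 10 mm with a black round pedestal of 66 mm diameter on it, whose shoulder is 30 mm above the table, and a small brass hose nipple on one side (sticking out to 54 mm from the axis, 13 to 25 mm above the table). On the shoulder stands a centring boss, 40 mm diameter, 12 mm high, its top edge chamfered down to 30 mm diameter. This point is on the axis at the height of the shoulder, z up
- drum_mid (a point): the drum (loose, about 0.2 kg): the largest loose black part, a plain black cylinder 66 mm in diameter and 44 mm high with a white band round its foot, and on its top a black boss 40 mm in diameter and 18 mm high (top edge chamfered to 30 mm). Recess in its underside: 45 mm diameter, 15 mm deep, to go over a boss. This point is on the axis 22 mm above its underside, z up
- ring_mid (a point): the ring (loose, about 30 g): an open flat red ring, 60 mm outside, 46 mm hole, 8 mm thick, lying flat; the surface below shows through it. It goes over the drum's boss and lies on the drum's shoulder. This point is its centre, 4 mm above its underside, z up
- nozzle_mid (a point): the nozzle stage (loose, about 0.15 kg): a black cylinder 54 mm in diameter and 28 mm high with a white band round its foot, and on its top a bright steel boss 40 mm in diameter and 12 mm high (top edge chamfered to 30 mm) perforated with a pattern of small holes. Recess in its underside: 45 mm diameter, 17 mm deep. This point is on the axis 14 mm above its underside, z up
- cap_knob (a point): the cap (loose, about 0.12 kg): a flat black disc 58 mm in diameter and 18 mm high, carrying in the middle of its top a dark grey cylindrical knob 28 mm in diameter and 22 mm high (so 40 mm in all). Recess in its underside: 45 mm diameter, 14.5 mm deep. This point is the middle of the knob, on the axis, 29 mm above the cap's underside, z up. (The similar knobbed black units 100 mm wide at the back of the table are other instruments.)
- dish_mid (a point): a sample dish, bystander, not to be moved: a closed disc 50 mm in diameter, 10 mm high, red rim with a solid black middle (two more like it lie further back). This point is its centre, 5 mm above the table
Not all that is in view belongs to the job. Leave any green look-alike of the part that bears nozzle_mid alone.

How it is judged:
By the outcome, as a careful person would: the job done as asked, in the order asked, and still so for the second after the job is handed in, with the robot touching nothing.
It also fails if it takes over 112 s, if anything falls off the work surface, if the arm or the gripper's body presses on something with over 40 N, if the wrist force passes 120 N, or if a joint passes its speed limit or range.

## Working session

There is one attempt and no reset: what is moved stays moved. The work goes in short steps, Python scripts to look and compute and a tool call to move; the robot and the scene stay as the last step left them, time stands still between calls to the robot, and variables do not carry over. Pictures are saved under pics/ and viewed, at most 14 in all, crops included, and the job is handed in when it is done.

Besides the shell and the picture viewer there is one more tool, called as a command line: name --argument value ..., lists and objects as JSON in quotes. send_rows: Moves the arm, as the interface text tells. Its arguments: {"type":"object","properties":{"plan":{"type":"array"},"force":{"type":"number"}},"required":["plan"]}

```bash
mkdir -p pics; ls; python3 - <<'E'
from bench import manip, grab_frame, camera_info
import cv2
s=manip.get_state(); print(s)
for n in ("scene","top","wrist"):
    c=camera_info(n); print(n,c)
    cv2.imwrite(f"pics/{n}0.png",grab_frame(n)[:,:,::-1])
E
```

```text
pics
{'t': 0.0, 'joints': array([-1.41018448,  0.4118765 , -0.01270819,  1.59705753,  0.00557243,
        1.13429778, -0.08221441]), 'joint_vel': array([ 2.11214199e-04,  3.96486467e-04, -9.16857297e-04, -1.99487182e-03,
       -9.30941202e-05, -1.28958493e-03,  1.47356061e-03]), 'joint_torque': array([-5.49173565e-04, -5.87952054e+01,  6.41945153e-01, -2.91076934e+01,
       -5.37227502e-02,  1.82877289e-02,  1.25222359e-04]), 'ee_pos': array([141.68738041, 608.2345425 , 243.8181272 ]), 'tool_rot': array([ 1.14158913e-01,  9.93462178e-01, -8.00659438e-04, -4.63939632e-05]), 'ft_force': array([-0.21863217, -0.53658948, -0.7248479 ]), 'wrist_torque': array([ 0.01248818, -0.0221058 , -0.01071391]), 'gripper_force': 0.0, 'finger_gap': 87.96427633569378}
scene {'fx': 408.10115942951484, 'fy': 408.10115942951484, 'cx': 323.6866742462179, 'cy': 199.71960909050327, 'cam_to_world': array([[ 8.25390849e-01,  3.91118669e-01, -4.07131591e-01,
         8.64058409e+02],
       [ 5.64383440e-01, -5.89758230e-01,  5.77630127e-01,
        -5.52898098e+02],
       [-1.41872798e-02, -7.06548949e-01, -
[... 359 characters left out ...]
, -1.35691492e-02,  1.67088167e-02,
        -1.72555651e+01],
       [-1.46073717e-02, -1.42431618e-01, -9.89696852e-01,
         1.00075481e+03],
       [ 0.00000000e+00,  0.00000000e+00,  0.00000000e+00,
         1.00000000e+00]])}
wrist {'fx': 279.9078494875872, 'fy': 279.9078494875872, 'cx': 319.03589764253434, 'cy': 195.49875769281192, 'cam_to_world': array([[ 2.27655893e-01,  9.32150544e-01,  2.81546013e-01,
         6.37900658e+01],
       [ 9.73741271e-01, -2.17678086e-01, -6.66647397e-02,
         6.25894411e+02],
       [-8.55176243e-04,  2.89329593e-01, -9.57229155e-01,
         3.84788128e+02],
       [ 0.00000000e+00,  0.00000000e+00,  0.00000000e+00,
         1.00000000e+00]])}
```

View pics/top0.png

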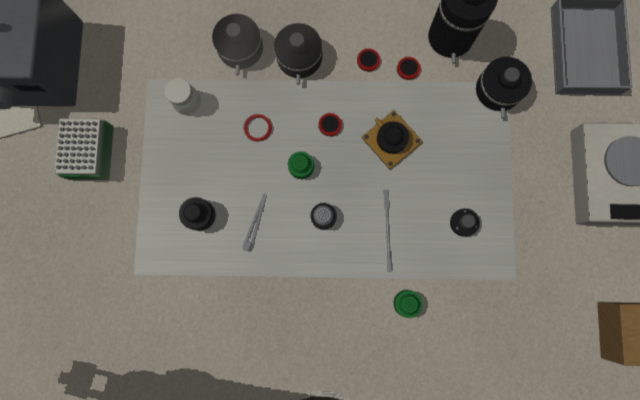

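View pics/scene0.png

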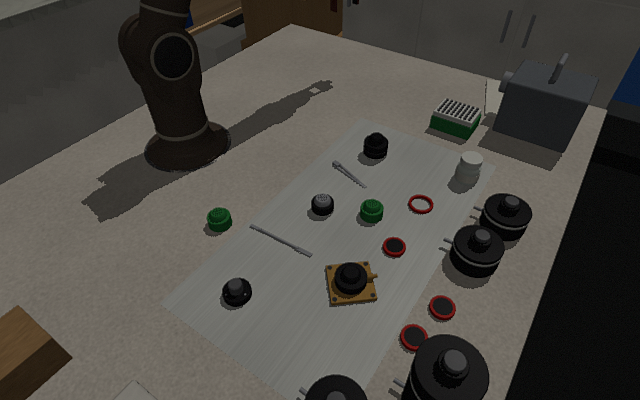

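The top view shows the drum (199,211), ring (258,127), dish (330,124), base (393,136), nozzle stage (323,215) and cap (466,222). The green look-alikes are at (301,165) and (408,303). The scene view agrees. Next I measure by colour and blobs.

```bash
cat > h.py <<'E'
import numpy as np, cv2
from bench import manip, grab_frame, camera_info
def ray(c,u,v,z):
    M=c["cam_to_world"]; d=M[:3,:3]@np.array([(u-c["cx"])/c["fx"],(v-c["cy"])/c["fy"],1]); o=M[:3,3]
    return o+d*(z-o[2])/d[2]
def proj(c,p):
    M=c["cam_to_world"]; q=M[:3,:3].T@(np.asarray(p,float)-M[:3,3]); return q[0]/q[2]*c["fx"]+c["cx"],q[1]/q[2]*c["fy"]+c["cy"]
def scale(c,u,v,z):  # px per mm
    return c["fx"]/np.linalg.norm(ray(c,u,v,z)-c["cam_to_world"][:3,3])
E
python3 - <<'E'
from h import *
im=cv2.imread("pics/top0.png"); c=camera_info("top"); hsv=cv2.cvtColor(im,cv2.COLOR_BGR2HSV)
H,S,V=cv2.split(hsv)
def blobs(m,name,z,amin,filled=False):
    cs,_=cv2.findContours(m.astype(np.uint8),cv2.RETR_EXTERNAL,cv2.CHAIN_APPROX_NONE)
    for k in cs:
        if cv2.contourArea(k)<amin: continue
        (u,v),r=cv2.minEnclosingCircle(k); 
        if not(80<v<280 and 140<u<515): continue
        x,y,w,h=cv2.boundingRect(k); u2,v2=x+(w-1)/2,y+(h-1)/2
        print(name,(u2,v2),w,h,"area",cv2.contourArea(k),ray(c,u2,v2,z).round(1),"r mm",round(r/scale(c,u,v,z),1))
blobs(((H<8)|(H>172))&(S>120)&(V>50),"red",8,60)
blobs((H>10)&(H<30)&(S>110),"brass",10,100)
blobs((V<60),"dark",30,80)
E
python3 - <<'E'
import cv2,numpy as np
im=cv2.imread("pics/top0.png")
t=[cv2.resize(im[v-25:v+25,u-25:u+25],(300,300),interpolation=cv2.INTER_CUBIC) for u,v in((199,211),(323,215),(466,222),(393,136))]
cv2.imwrite("pics/c1.png",np.clip(np.vstack([np.hstack(t[:2]),np.hstack(t[2:])])*1.8,0,255).astype(np.uint8))
E
```

```text
red (257.0, 127.5) 27 26 area 528.5 [655.5 145.2   8. ] r mm 29.5
red (330.0, 124.0) 23 23 area 378.0 [664.9  -9.7   8. ] r mm 24.6
brass (391.5, 139.5) 60 58 area 1709.5 [ 632.  -139.4   10. ] r mm 63.3
dark (464.5, 222.5) 30 28 area 600.5 [ 456.6 -282.3   30. ] r mm 30.8
dark (323.5, 215.5) 26 26 area 497.5 [466.8   0.6  30. ] r mm 26.6
dark (197.5, 214.0) 36 33 area 876.0 [466.2 255.9  30. ] r mm 37.7
dark (393.0, 137.5) 33 32 area 769.5 [ 630.6 -140.    30. ] r mm 34.4
dark (330.0, 123.5) 17 16 area 192.0 [659.   -9.8  30. ] r mm 17.6
dark (503.5, 83.0) 56 55 area 2097.5 [ 750.6 -370.8   30. ] r mm 65.7
```

View pics/c1.png

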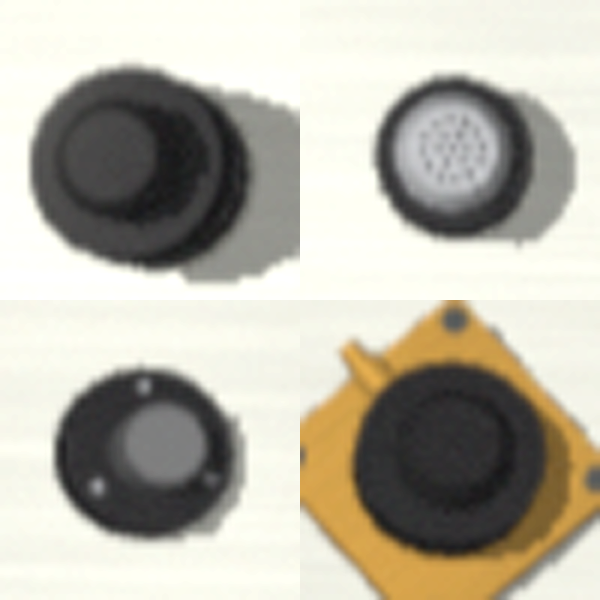

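The crop confirms all four parts. The feature centres in full-image pixels are: drum boss top (192.3,211.8) and shoulder (195,213.5), nozzle boss (323.3,215), cap knob top (468.5,220.8), base boss top (394.2,135.5) and base shoulder (392.8,137).

```bash
python3 - <<'E'
from h import *
c=camera_info("top")
for n,u,v,z in [("drum boss",192.3,211.8,62),("drum sh",195,213.5,44),("noz",323.3,215,40),("cap",468.5,220.8,40),("base boss",394.2,135.5,42),("base sh",392.8,137,30),("ring",257,127.5,4),("dish",330,124,8)]:
    print(n,ray(c,u-.0,v,z).round(1))
E
```

```text
drum boss [466.6 257.4  62. ]
drum sh [465.5 257.1  44. ]
noz [466.6   0.8  40. ]
cap [ 459.  -287.6   40. ]
base boss [ 631.4 -141.    42. ]
base sh [ 631.7 -139.6   30. ]
ring [656.7 145.8   4. ]
dish [664.9  -9.7   8. ]
```

send_rows --plan '[[[0,0,0,-0.114,1],[0,0,0,-0.1145,1],[-0.025,-0.027,0,0,1],[-0.025,-0.027,0,0,1],[-0.025,-0.027,0,0,1]]]'

```text
t: 0.57
ee_pos: [217.0, 526.6, 244.0]
tool_rot: [-0.001, 1.0, -0.0, -0.0]
ft_force: [0.6, -0.9, -0.7]
finger_gap: 87.9
gripper_force: 0.0
```

send_rows --plan '[[[-0.025,-0.027,0,0,1],[-0.025,-0.027,0,0,1],[-0.025,-0.027,0,0,1],[-0.025,-0.027,0,0,1],[-0.025,-0.027,0,0,1]]]'

```text
t: 0.98
ee_pos: [342.6, 391.0, 244.6]
tool_rot: [0.0, 1.0, 0.0, -0.0]
ft_force: [0.5, 1.1, 0.0]
finger_gap: 87.9
gripper_force: 0.0
```

send_rows --plan '[[[-0.025,-0.027,0,0,1],[-0.025,-0.027,0,0,1],[-0.025,-0.027,0,0,1],[-0.025,-0.027,0,0,1],[-0.025,-0.027,0,0,1]]]'

```text
t: 1.4
ee_pos: [467.5, 256.0, 244.7]
tool_rot: [0.0, 1.0, 0.0, -0.0]
ft_force: [0.5, 0.5, -0.0]
finger_gap: 88.0
gripper_force: 0.0
```

send_rows --plan '[[[0,0,0.02,0,1],[0,0,0.02,0,1],[0,0,0.01,0,1],[0,0,0,0,1],[0,0,0,0,1]]]'

```text
t: 1.82
ee_pos: [466.2, 257.9, 194.5]
tool_rot: [-0.0, 1.0, -0.0, -0.001]
ft_force: [-0.6, 0.1, 0.5]
finger_gap: 87.8
gripper_force: 0.0
```

```bash
cat > w.py <<'E'
import sys
from h import *
c=camera_info("wrist"); im=grab_frame("wrist")[:,:,::-1].copy(); cv2.imwrite(f"pics/{sys.argv[1]}.png",im)
s=manip.get_state(); print(s["ee_pos"].round(1))
if len(sys.argv)>2:
    x,y,z=map(float,sys.argv[2:5]); print("expected px",np.round(proj(c,(x,y,z)),1),"px/mm",round(scale(c,*proj(c,(x,y,z)),z),2))
E
python3 w.py wd 466 257 62
```

```text
[466.6 258.2 195.2]
expected px [318.8 193. ] px/mm 0.98
```

View pics/wd.png

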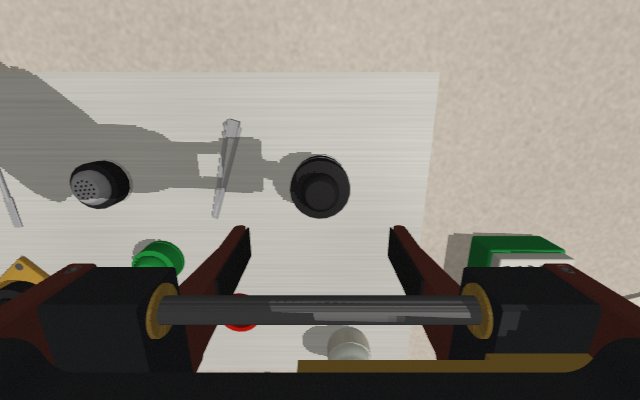

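The drum's boss top is at about (320,192) in the wrist picture, where I predicted it, and the fingers have free space on both sides. Descending to grasp.

send_rows --plan '[[[0,0,0.035,0,1],[0,0,0.035,0,1],[0,0,0.035,0,1],[0,0,0.03,0,1],[0,0,0.015,0,1]]]' --force 25

```text
t: 2.28
ee_pos: [465.6, 257.8, 42.5]
tool_rot: [-0.0, 1.0, -0.0, -0.001]
ft_force: [-0.3, 0.1, -0.6]
finger_gap: 88.3
gripper_force: 0.0
```

send_rows --plan '[[[0,0,0.01,0,1],[0,0,0.004,0,1],[0,0,0,0,0.6],[0,0,0,0,0.4],[0,0,0,0,0.2]]]'

```text
t: 2.7
ee_pos: [467.6, 258.3, 32.1]
tool_rot: [0.0, 1.0, 0.001, 0.001]
ft_force: [0.6, -0.1, 0.2]
finger_gap: 71.3
gripper_force: 0.0
```

send_rows --plan '[[[0,0,0,0,0],[0,0,0,0,-0.5],[0,0,0,0,-1],[0,0,0,0,-1],[0,0,0,0,-1]]]'

```text
t: 3.12
ee_pos: [467.4, 258.2, 31.9]
tool_rot: [0.0, 1.0, 0.001, 0.001]
ft_force: [-1.5, -0.1, 7.4]
finger_gap: 66.1
gripper_force: 25.0
```

send_rows --plan '[[[0,0,0,0,-1],[0,0,0,0,-1],[0,0,-0.005,0,-1],[0,0,-0.005,0,-1],[0,0,-0.01,0,-1]]]'

```text
t: 3.53
ee_pos: [466.0, 257.2, 50.6]
tool_rot: [0.0, 1.0, -0.0, -0.001]
ft_force: [0.3, -0.3, -1.5]
finger_gap: 65.9
gripper_force: 25.0
```

send_rows --plan '[[[0,0,-0.025,0,-1],[0,0,-0.03,0,-1],[0,0,-0.02,0,-1],[-0.0138,-0.0332,0,0,-1],[-0.0138,-0.0332,0,0,-1]]]'

```text
t: 3.95
ee_pos: [494.7, 193.2, 128.1]
tool_rot: [-0.003, 1.0, 0.001, 0.002]
ft_force: [1.1, -0.1, -3.2]
finger_gap: 65.9
gripper_force: 25.0
```

send_rows --plan '[[[-0.0138,-0.0332,0,0,-1],[-0.0138,-0.0332,0,0,-1],[-0.0138,-0.0332,0,0,-1],[-0.0138,-0.0332,0,0,-1],[-0.0138,-0.0332,0,0,-1]]]'

```text
t: 4.37
ee_pos: [563.5, 23.5, 126.6]
tool_rot: [0.0, 1.0, 0.0, 0.0]
ft_force: [0.1, 1.2, -0.7]
finger_gap: 65.8
gripper_force: 25.0
```

send_rows --plan '[[[-0.0138,-0.0332,0,0,-1],[-0.0138,-0.0332,0,0,-1],[-0.0138,-0.0332,0,0,-1],[-0.0138,-0.0332,0,0,-1],[-0.0138,-0.0332,0,0,-1]]]'

```text
t: 4.78
ee_pos: [632.4, -142.5, 126.5]
tool_rot: [0.0, 1.0, 0.0, 0.0]
ft_force: [0.3, 0.0, -2.0]
finger_gap: 65.6
gripper_force: 25.0
```

send_rows --plan '[[[0,0,0,0,-1],[0,0,0,0,-1],[0,0,0,0,-1],[0,0,0,0,-1],[0,0,0,0,-1]]]'

```text
t: 5.2
ee_pos: [632.0, -138.9, 125.8]
tool_rot: [-0.001, 1.0, 0.0, -0.0]
ft_force: [0.3, 0.3, -1.4]
finger_gap: 65.4
gripper_force: 25.0
```

```bash
python3 w.py wb 631.5 -140.5 42; python3 - <<'E'
from h import *
a=grab_frame("top")[:,:,::-1]; b=grab_frame("scene")[:,:,::-1]
t=np.hstack([cv2.resize(a[80:200,330:460],None,fx=3,fy=3,interpolation=2),cv2.resize(b[200:320,280:410],None,fx=3,fy=3,interpolation=2)])
cv2.imwrite("pics/c2.png",np.clip(t*1.6,0,255).astype(np.uint8))
c=camera_info("scene"); print(proj(c,(631.5,-140.5,42)),proj(c,(631.5,-140.5,94+62)))
E
```

```text
[ 632.1 -139.1  125.9]
expected px [317.8 208.5] px/mm 1.17
(np.float64(349.1095257240645), np.float64(270.4835200336956)) (np.float64(351.021831294046), np.float64(233.12653564373295))
```

View pics/c2.png

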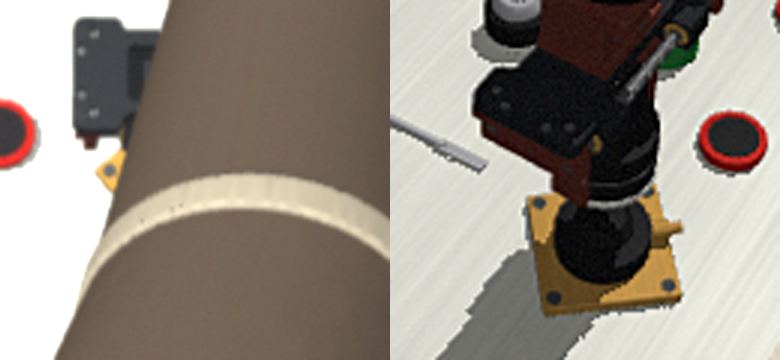

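The scene crop shows the drum held level over the base, and the top view is blocked by the arm. The offset is about 1 mm in y. I'll lower in stages and watch the force.

send_rows --plan '[[[0,-0.0012,0.015,0,-1],[0,0,0.015,0,-1],[0,0,0.01,0,-1],[0,0,0.005,0,-1],[0,0,0,0,-1]]]'

```text
t: 5.77
ee_pos: [631.4, -141.5, 79.4]
tool_rot: [-0.0, 1.0, 0.0, -0.001]
ft_force: [0.2, -0.1, -2.6]
finger_gap: 65.5
gripper_force: 25.0
```

send_rows --plan '[[[0,0,0.004,0,-1],[0,0,0.004,0,-1],[0,0,0.003,0,-1],[0,0,0.002,0,-1],[0,0,0,0,-1]]]'

```text
t: 6.18
ee_pos: [632.9, -141.5, 67.9]
tool_rot: [-0.0, 1.0, 0.0, 0.001]
ft_force: [2.3, 0.8, -0.9]
finger_gap: 65.8
gripper_force: 25.0
```

send_rows --plan '[[[0,0,0.002,0,-1],[0,0,0.0015,0,-1],[0,0,0.001,0,-1],[0,0,0,0,-1],[0,0,0,0,-1]]]'

```text
t: 6.6
ee_pos: [632.9, -141.2, 63.2]
tool_rot: [-0.0, 1.0, 0.0, 0.001]
ft_force: [3.9, 3.7, -0.8]
finger_gap: 65.6
gripper_force: 25.0
```

send_rows --plan '[[[-0.001,0.001,0,0,-1],[0,0,0.001,0,-1],[0,0,0.0005,0,-1],[0,0,0,0,-1],[0,0,0,0,-1]]]'

```text
t: 7.02
ee_pos: [633.0, -141.1, 62.0]
tool_rot: [0.0, 1.0, 0.0, -0.0]
ft_force: [-0.7, 3.0, 4.8]
finger_gap: 65.5
gripper_force: 25.0
```

send_rows --plan '[[[0,0,0.0005,0,-1],[0,0,0,0,-1],[0,0,0,0,-1],[0,0,0,0,-1],[0,0,0,0,-1]]]'

```text
t: 7.43
ee_pos: [633.1, -141.1, 62.0]
tool_rot: [0.0, 1.0, 0.0, 0.0]
ft_force: [-2.9, 2.8, 9.2]
finger_gap: 65.7
gripper_force: 25.0
```

The vertical contact force rises and z stops at 62, the expected seat height. Releasing.

send_rows --plan '[[[0,0,0,0,0.55],[0,0,0,0,0.6],[0,0,0,0,0.8],[0,0,0,0,1],[0,0,0,0,1]]]'

```text
t: 7.85
ee_pos: [632.8, -141.5, 60.8]
tool_rot: [0.0, 1.0, -0.0, -0.0]
ft_force: [0.9, 0.9, -0.9]
finger_gap: 85.8
gripper_force: 0.0
```

send_rows --plan '[[[0,0,-0.01,0,1],[0,0,-0.025,0,1],[0,0,-0.03,0,1],[0,0,-0.03,0,1],[0,0,-0.02,0,1]]]'

```text
t: 8.27
ee_pos: [633.9, -141.5, 179.8]
tool_rot: [0.0, 1.0, -0.0, 0.001]
ft_force: [1.3, -0.3, 0.4]
finger_gap: 87.4
gripper_force: 0.0
```

send_rows --plan '[[[-0.005,0.035,0,0,1],[-0.005,0.035,0,0,1],[-0.005,0.035,0,0,1],[-0.005,0.035,0,0,1],[-0.005,0.035,0,0,1]]]'

```text
t: 8.68
ee_pos: [658.3, 35.4, 177.2]
tool_rot: [0.0, 1.0, 0.0, 0.0]
ft_force: [-0.0, -0.7, -0.2]
finger_gap: 88.0
gripper_force: 0.0
```

send_rows --plan '[[[0.0,0.035,0,0,1],[0,0.035,0,0,1],[0,0.035,0,0,1],[0,0.0,0,0,1],[0,0.0,0,0,1]]]'

```text
t: 9.1
ee_pos: [657.7, 142.3, 176.5]
tool_rot: [-0.002, 1.0, 0.0, -0.0]
ft_force: [-0.6, -0.4, -0.8]
finger_gap: 87.7
gripper_force: 0.0
```

```bash
python3 w.py wr 656.5 145.5 4; python3 - <<'E'
from h import *
a=grab_frame("top")[:,:,::-1]; b=grab_frame("scene")[:,:,::-1]
t=np.hstack([cv2.resize(a[80:200,330:460],None,fx=3,fy=3,interpolation=2),cv2.resize(b[200:320,280:410],None,fx=3,fy=3,interpolation=2)])
cv2.imwrite("pics/c3.png",np.clip(t*1.6,0,255).astype(np.uint8))
w=cv2.imread("pics/wr.png"); H,S,V=cv2.split(cv2.cvtColor(w,cv2.COLOR_BGR2HSV)); c=camera_info("wrist")
m=(((H<8)|(H>172))&(S>150)&(V>80)).astype(np.uint8)
cs,_=cv2.findContours(m,0,1)
for k in cs:
    if cv2.contourArea(k)>150:
        (u,v),r=cv2.minEnclosingCircle(k); print(u,v,r,ray(c,u,v,6).round(1),r/scale(c,u,v,6))
E
```

```text
[658.1 139.5 176.6]
expected px [322.1 182.3] px/mm 0.87
186.70799255371094 189.5959930419922 22.421358108520508 [665.1 -16.6   6. ] 28.661327845421734
320.9137268066406 183.18614196777344 25.374629974365234 [657.9 138.4   6. ] 29.138663498248363
```

View pics/c3.png

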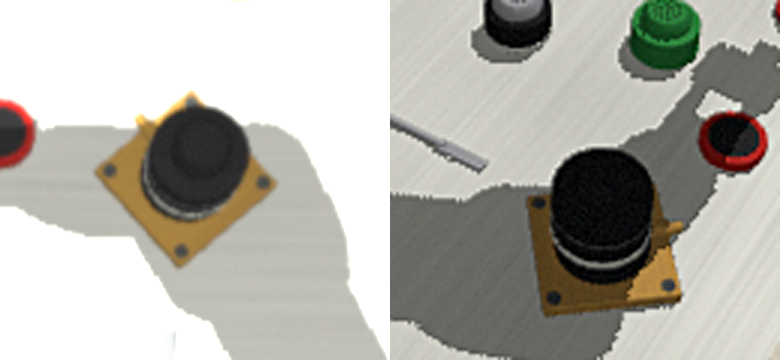

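View pics/wr.png

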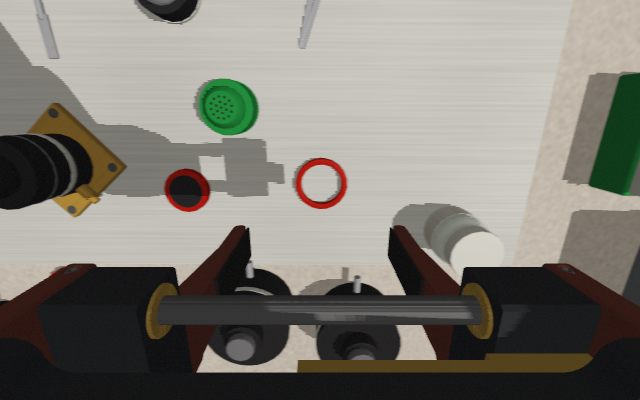

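The crops show the drum level on the base. The wrist view shows the ring at (321,183), clear of the bottle and the instruments. I'll settle lower and measure again.

send_rows --plan '[[[0,0.006,0.02,0,1],[0,0,0.02,0,1],[0,0,0,0,1],[0,0,0,0,1],[0,0,0,0,1]]]' --force 12

```text
t: 9.67
ee_pos: [658.9, 143.5, 137.2]
tool_rot: [0.001, 1.0, -0.0, 0.0]
ft_force: [-0.8, -0.0, 0.0]
finger_gap: 87.8
gripper_force: 0.0
```

```bash
cat > r.py <<'E'
from h import *
s=manip.get_state(); c=camera_info("wrist"); w=grab_frame("wrist")[:,:,::-1]
H,S,V=cv2.split(cv2.cvtColor(np.ascontiguousarray(w),cv2.COLOR_BGR2HSV))
m=(((H<8)|(H>172))&(S>150)&(V>80)).astype(np.uint8)
print(s["ee_pos"].round(1))
for k in cv2.findContours(m,0,1)[0]:
    if cv2.contourArea(k)>150:
        (u,v),r=cv2.minEnclosingCircle(k); print(u,v,r,ray(c,u,v,6).round(1),r/scale(c,u,v,6))
E
python3 r.py; python3 - <<'E'
from h import *
c=camera_info("top"); print("drum boss px exp",proj(c,(632,-140.5,92)),"seen",ray(c,330+200/3,80+147/3,92))
E
```

```text
[658.9 143.5 137.2]
169.3855438232422 199.79518127441406 26.27937126159668 [665.4  -9.8   6. ] 30.404996384008204
321.1175537109375 191.550048828125 29.08785629272461 [657.1 145.    6. ] 29.418440618095563
drum boss px exp (np.float64(397.25626232664), np.float64(127.89185183707727)) seen [ 629.77171908 -139.34996911   92.        ]
```

send_rows --plan '[[[0.0019,0.0015,0.03,0,1],[0,0,0.03,0,1],[0,0,0.025,0,1],[0,0,0.015,0,1],[0,0,0.006,0,1]]]'

```text
t: 10.13
ee_pos: [655.6, 145.9, 28.6]
tool_rot: [0.0, 1.0, -0.0, -0.001]
ft_force: [-0.6, -0.8, -0.1]
finger_gap: 87.5
gripper_force: 0.0
```

send_rows --plan '[[[0,0,0.004,0,0.9],[0,0,0.002,0,0.8],[0,0,0,0,0.7],[0,0,0,0,0.6],[0,0,0,0,0.5]]]'

```text
t: 10.55
ee_pos: [657.1, 146.6, 25.4]
tool_rot: [0.0, 1.0, 0.0, 0.001]
ft_force: [-0.8, -0.3, -0.1]
finger_gap: 67.2
gripper_force: 0.0
```

send_rows --plan '[[[0,0,0.0005,0,0.4],[0,0,0,0,0.3],[0,0,0,0,0],[0,0,0,0,-1],[0,0,0,0,-1]]]'

```text
t: 10.97
ee_pos: [656.7, 146.5, 24.2]
tool_rot: [0.0, 1.0, 0.0, 0.0]
ft_force: [-0.4, -0.4, 5.4]
finger_gap: 59.1
gripper_force: 12.0
```

send_rows --plan '[[[0,0,0,0,-1],[0,0,0,0,-1],[0,0,-0.005,0,-1],[0,0,-0.01,0,-1],[0,0,-0.02,0,-1]]]'

```text
t: 11.38
ee_pos: [654.6, 146.1, 57.1]
tool_rot: [0.0, 1.0, -0.001, -0.002]
ft_force: [1.2, -0.5, -0.4]
finger_gap: 59.1
gripper_force: 12.0
```

```bash
python3 - <<'E'
from h import *
b=grab_frame("scene")[:,:,::-1]
cv2.imwrite("pics/c4.png",np.clip(cv2.resize(b[130:320,280:500],None,fx=3,fy=3,interpolation=2)*1.6,0,255).astype(np.uint8))
E
```

```text
(no output)
```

View pics/c4.png

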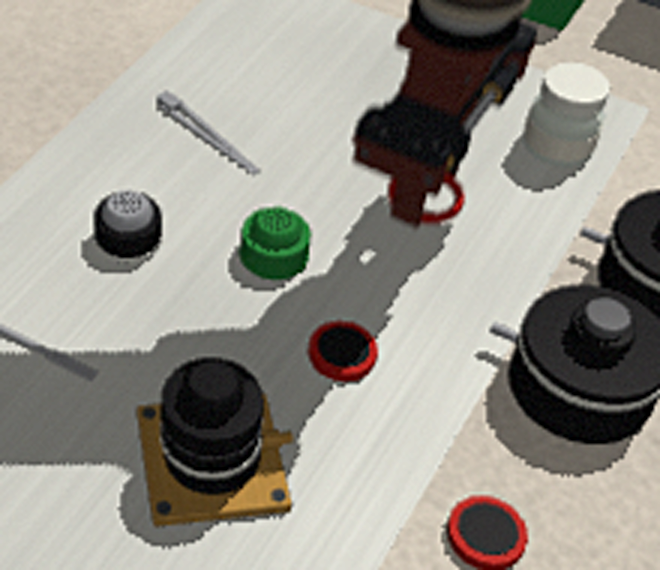

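Ring gripped flat, drum level on the base, dish undisturbed. Carrying the ring over the drum.

send_rows --plan '[[[0,0,-0.03,0,-1],[0,0,-0.035,0,-1],[0,0,-0.035,0,-1],[0.0028,-0.0319,0,0,-1],[0.0028,-0.0319,0,0,-1]]]'

```text
t: 11.85
ee_pos: [652.1, 84.9, 161.9]
tool_rot: [-0.002, 1.0, 0.001, 0.003]
ft_force: [1.4, -1.0, -1.4]
finger_gap: 59.1
gripper_force: 12.0
```

send_rows --plan '[[[0.0028,-0.0319,0,0,-1],[0.0028,-0.0319,0,0,-1],[0.0028,-0.0319,0,0,-1],[0.0028,-0.0319,0,0,-1],[0.0028,-0.0319,0,0,-1]]]'

```text
t: 12.27
ee_pos: [636.4, -78.3, 159.3]
tool_rot: [0.0, 1.0, 0.0, 0.0]
ft_force: [1.1, 0.2, -0.7]
finger_gap: 59.1
gripper_force: 12.0
```

send_rows --plan '[[[0.0028,-0.0319,0,0,-1],[0.0028,-0.0319,0,0,-1],[0,0,0,0,-1],[0,0,0,0,-1],[0,0,0,0,-1]]]'

```text
t: 12.68
ee_pos: [631.1, -139.9, 158.8]
tool_rot: [0.0, 1.0, 0.0, 0.0]
ft_force: [0.3, 0.3, -1.3]
finger_gap: 59.0
gripper_force: 12.0
```

send_rows --plan '[[[0,0,0,0,-1],[0,0,0,0,-1],[0,0,0,0,-1],[0,0,0,0,-1],[0,0,0,0,-1]]]'

```text
t: 13.1
ee_pos: [631.2, -140.0, 158.6]
tool_rot: [-0.0, 1.0, 0.0, -0.0]
ft_force: [-0.3, 0.2, -0.3]
finger_gap: 59.3
gripper_force: 12.0
```

```bash
python3 w.py wr2 631.7 -141 92; python3 - <<'E'
import cv2,numpy as np
w=cv2.imread("pics/wr2.png")[130:330,200:440]
cv2.imwrite("pics/wr2c.png",np.clip(cv2.resize(w,None,fx=3,fy=3,interpolation=2)*2.5,0,255).astype(np.uint8))
E
```

```text
[ 631.1 -140.2  158.6]
expected px [318.5 217. ] px/mm 1.26
```

View pics/wr2c.png

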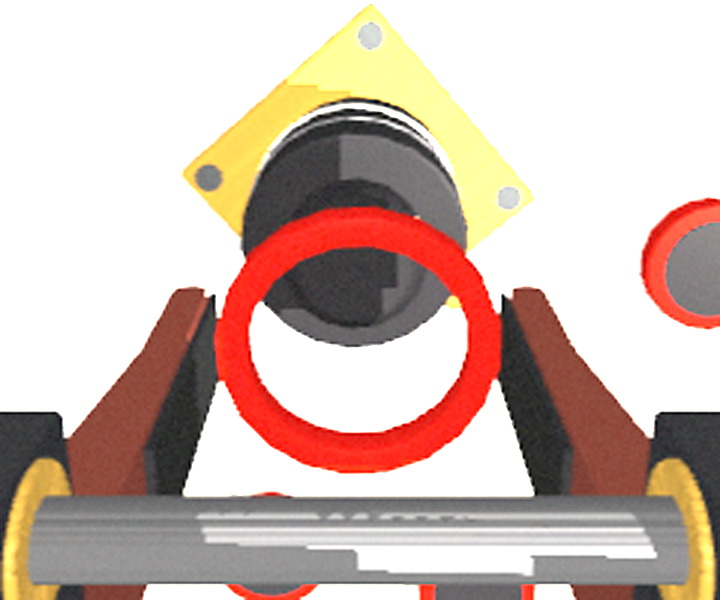

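The picture shows the ring level in the fingers (crop centre 358,340) and the drum shoulder outline (crop centre 355,240), with the boss inside the ring's view.

```bash
python3 - <<'E'
from h import *
s=manip.get_state();c=camera_info("wrist"); print(s["ee_pos"])
print("sh",ray(c,200+355/3,130+240/3,74),"ring",ray(c,200+358/3,130+340/3,138))
E
```

```text
[ 631.122481   -140.17624299  158.61983069]
sh [ 632.24492036 -141.36309495   74.        ] ring [ 631.71269272 -140.60679246  138.        ]
```

send_rows --plan '[[[-0.0005,-0.0008,0.012,0,-1],[0,0,0.013,0,-1],[0,0,0.012,0,-1],[0,0,0.005,0,-1],[0,0,0,0,-1]]]'

```text
t: 13.57
ee_pos: [630.1, -141.2, 114.0]
tool_rot: [0.0, 1.0, 0.0, -0.002]
ft_force: [0.4, -0.2, -0.3]
finger_gap: 59.1
gripper_force: 12.0
```

send_rows --plan '[[[0,0,0.004,0,-1],[0,0,0.004,0,-1],[0,0,0.003,0,-1],[0,0,0.003,0,-1],[0,0,0,0,-1]]]'

```text
t: 13.98
ee_pos: [631.3, -141.4, 102.1]
tool_rot: [0.0, 1.0, 0.0, -0.0]
ft_force: [-0.5, -0.2, -0.2]
finger_gap: 59.3
gripper_force: 12.0
```

send_rows --plan '[[[0,0,0.0015,0,-1],[0,0,0.001,0,-1],[0,0,0.0005,0,-1],[0,0,0,0,-1],[0,0,0,0,-1]]]'

```text
t: 14.4
ee_pos: [631.6, -141.5, 99.7]
tool_rot: [0.0, 1.0, 0.0, 0.0]
ft_force: [0.2, 1.1, 0.2]
finger_gap: 59.2
gripper_force: 12.0
```

send_rows --plan '[[[0,0,0.0007,0,-1],[0,0,0,0,-1],[0,0,0.0005,0,-1],[0,0,0,0,-1],[0,0,0,0,-1]]]'

```text
t: 14.82
ee_pos: [631.6, -141.4, 98.4]
tool_rot: [0.0, 1.0, 0.0, 0.0]
ft_force: [-0.0, 0.1, -0.9]
finger_gap: 58.8
gripper_force: 12.0
```

send_rows --plan '[[[0,0,0.0005,0,-1],[0,0,0,0,-1],[0,0,0,0,-1],[0,0,0,0,-1],[0,0,0,0,-1]]]'

```text
t: 15.23
ee_pos: [631.6, -141.4, 98.2]
tool_rot: [0.0, 1.0, 0.0, 0.0]
ft_force: [-2.0, 0.2, 5.6]
finger_gap: 59.2
gripper_force: 12.0
```

Contact of 5.6 N at z 98.2, as expected. Releasing and moving over the nozzle stage.

send_rows --plan '[[[0,0,0,0,0.4],[0,0,0,0,0.5],[0,0,0,0,0.8],[0,0,0,0,1],[0,0,0,0,1]]]' --force 20

```text
t: 15.65
ee_pos: [631.5, -141.4, 97.7]
tool_rot: [0.0, 1.0, 0.0, -0.0]
ft_force: [0.1, -0.8, 1.2]
finger_gap: 82.3
gripper_force: 0.0
```

send_rows --plan '[[[0,0,-0.01,0,1],[0,0,-0.025,0,1],[0,0,-0.025,0,1],[0,0,-0.02,0,1],[0,0,-0.01,0,1]]]'

```text
t: 16.07
ee_pos: [632.8, -141.9, 191.6]
tool_rot: [0.0, 1.0, -0.0, 0.002]
ft_force: [0.4, -0.4, 0.9]
finger_gap: 88.1
gripper_force: 0.0
```

send_rows --plan '[[[0.0236,0.0203,0,0,1],[0.0236,0.0203,0,0,1],[0.0236,0.0203,0,0,1],[0.0236,0.0203,0,0,1],[0.0236,0.0203,0,0,1]]]'

```text
t: 16.48
ee_pos: [512.1, -39.1, 187.9]
tool_rot: [0.0, 1.0, 0.0, -0.0]
ft_force: [0.2, 0.1, 0.6]
finger_gap: 88.5
gripper_force: 0.0
```

send_rows --plan '[[[0.0236,0.0203,0,0,1],[0.0236,0.0203,0,0,1],[0,0,0,0,1],[0,0,0,0,1],[0,0,0,0,1]]]'

```text
t: 16.9
ee_pos: [467.1, 0.4, 188.4]
tool_rot: [0.0, 1.0, -0.0, 0.001]
ft_force: [0.3, -0.6, -0.9]
finger_gap: 87.7
gripper_force: 0.0
```

send_rows --plan '[[[0,0,0,0,1],[0,0,0,0,1],[0,0,0,0,1],[0,0,0,0,1],[0,0,0,0,1]]]'

```text
t: 17.32
ee_pos: [466.6, 0.4, 187.8]
tool_rot: [0.0, 1.0, -0.0, -0.0]
ft_force: [-0.1, -0.3, 0.8]
finger_gap: 87.6
gripper_force: 0.0
```

```bash
python3 w.py wn 466.6 0.8 40; python3 - <<'E'
from h import *
a=grab_frame("top")[:,:,::-1]; b=grab_frame("scene")[:,:,::-1]; w=cv2.imread("pics/wn.png")[140:260,240:400]
f=lambda i,k:np.clip(cv2.resize(i,(400,300),interpolation=2)*k,0,255).astype(np.uint8)
t=np.vstack([np.hstack([f(a[95:170,350:450],1.6),f(b[222:312,300:420],1.6)]),np.hstack([f(w,1.8)]*2)])
cv2.imwrite("pics/c5.png",t)
E
```

```text
[466.5   0.5 187.8]
expected px [320.  189.1] px/mm 0.93
```

View pics/c5.png

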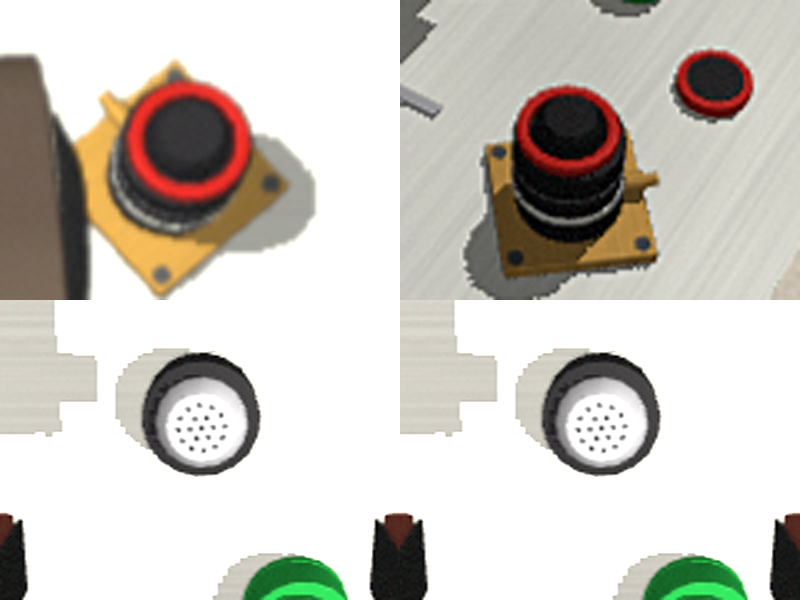

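The ring lies flat on the drum shoulder. The nozzle boss is at about (320.8,190.4) against a predicted (320,189), so it needs roughly a 1 mm correction. The green look-alike is clear.

send_rows --plan '[[[-0.0012,0.001,0.035,0,1],[0,0,0.035,0,1],[0,0,0.035,0,1],[0,0,0.03,0,1],[0,0,0.015,0,1]]]' --force 20

```text
t: 17.88
ee_pos: [465.9, 1.7, 34.9]
tool_rot: [-0.0, 1.0, -0.0, -0.002]
ft_force: [-0.5, 0.5, 0.6]
finger_gap: 87.6
gripper_force: 0.0
```

send_rows --plan '[[[0,0,0.008,0,0.8],[0,0,0.003,0,0.6],[0,0,0,0,0.5],[0,0,0,0,0.4],[0,0,0,0,0.35]]]'

```text
t: 18.3
ee_pos: [468.5, 1.8, 28.1]
tool_rot: [0.0, 1.0, 0.0, 0.001]
ft_force: [0.2, 0.0, -0.0]
finger_gap: 59.9
gripper_force: 0.0
```

send_rows --plan '[[[0,0,0,0,0.2],[0,0,0,0,0],[0,0,0,0,-1],[0,0,0,0,-1],[0,0,0,0,-1]]]'

```text
t: 18.72
ee_pos: [468.3, 1.8, 27.9]
tool_rot: [0.0, 1.0, 0.0, 0.001]
ft_force: [-1.3, -0.1, 7.6]
finger_gap: 53.8
gripper_force: 20.0
```

send_rows --plan '[[[0,0,0,0,-1],[0,0,0,0,-1],[0,0,-0.005,0,-1],[0,0,-0.01,0,-1],[0,0,-0.02,0,-1]]]'

```text
t: 19.13
ee_pos: [466.2, 1.6, 61.5]
tool_rot: [0.0, 1.0, -0.0, -0.002]
ft_force: [0.3, -0.7, -1.0]
finger_gap: 53.4
gripper_force: 20.0
```

send_rows --plan '[[[0,0,-0.03,0,-1],[0,0,-0.035,0,-1],[0,0,-0.03,0,-1],[-0.0234,-0.0204,0,0,-1],[-0.0234,-0.0204,0,0,-1]]]'

```text
t: 19.55
ee_pos: [515.7, -38.3, 160.6]
tool_rot: [-0.001, 1.0, 0.001, 0.003]
ft_force: [0.2, 0.7, -1.9]
finger_gap: 53.4
gripper_force: 20.0
```

send_rows --plan '[[[-0.0234,-0.0204,0,0,-1],[-0.0234,-0.0204,0,0,-1],[-0.0234,-0.0204,0,0,-1],[-0.0234,-0.0204,0,0,-1],[-0.0234,-0.0204,0,0,-1]]]'

```text
t: 19.97
ee_pos: [632.0, -142.1, 157.7]
tool_rot: [0.0, 1.0, 0.0, -0.0]
ft_force: [0.3, 1.0, -0.9]
finger_gap: 53.8
gripper_force: 20.0
```

send_rows --plan '[[[0,0,0,0,-1],[0,0,0,0,-1],[0,0,0,0,-1],[0,0,0,0,-1],[0,0,0,0,-1]]]'

```text
t: 20.38
ee_pos: [630.8, -139.9, 157.3]
tool_rot: [-0.001, 1.0, 0.0, -0.0]
ft_force: [0.2, 0.4, -1.0]
finger_gap: 53.5
gripper_force: 20.0
```

send_rows --plan '[[[0,0,0.005,0,-1],[0,0,0.005,0,-1],[0,0,0.005,0,-1],[0,0,0,0,-1],[0,0,0,0,-1]]]'

```text
t: 20.8
ee_pos: [630.9, -141.0, 141.3]
tool_rot: [0.0, 1.0, 0.0, -0.001]
ft_force: [0.1, -0.1, -0.4]
finger_gap: 53.3
gripper_force: 20.0
```

send_rows --plan '[[[-0.0008,0,0.008,0,-1],[0,0,0.008,0,-1],[0,0,0.005,0,-1],[0,0,0.004,0,-1],[0,0,0,0,-1]]]'

```text
t: 21.22
ee_pos: [631.4, -141.0, 115.5]
tool_rot: [0.0, 1.0, 0.0, -0.001]
ft_force: [-0.1, 0.6, -1.5]
finger_gap: 53.7
gripper_force: 20.0
```

send_rows --plan '[[[0,0,0.002,0,-1],[0,0,0.001,0,-1],[0,0,0.001,0,-1],[0,0,0,0,-1],[0,0,0,0,-1]]]'

```text
t: 21.63
ee_pos: [632.3, -141.1, 113.1]
tool_rot: [0.0, 1.0, 0.0, 0.0]
ft_force: [-0.6, 0.2, -1.0]
finger_gap: 53.3
gripper_force: 20.0
```

send_rows --plan '[[[0,0,0.001,0,-1],[0,0,0.001,0,-1],[0,0,0.0005,0,-1],[0,0,0,0,-1],[0,0,0,0,-1]]]'

```text
t: 22.05
ee_pos: [632.1, -141.1, 110.4]
tool_rot: [0.0, 1.0, 0.0, -0.0]
ft_force: [0.1, 0.4, -1.2]
finger_gap: 53.9
gripper_force: 20.0
```

send_rows --plan '[[[0,0,0.0005,0,-1],[0,0,0,0,-1],[0,0,0.0005,0,-1],[0,0,0,0,-1],[0,0,0,0,-1]]]'

```text
t: 22.47
ee_pos: [632.2, -141.1, 110.0]
tool_rot: [0.0, 1.0, 0.0, 0.0]
ft_force: [-3.5, 0.8, 5.6]
finger_gap: 53.6
gripper_force: 20.0
```

Contact at the expected height. Releasing and moving over the cap.

send_rows --plan '[[[0,0,0,0,0.3],[0,0,0,0,0.4],[0,0,0,0,0.8],[0,0,0,0,1],[0,0,0,0,1]]]'

```text
t: 22.88
ee_pos: [632.2, -141.1, 109.3]
tool_rot: [0.0, 1.0, 0.0, -0.0]
ft_force: [1.0, 0.8, -0.0]
finger_gap: 78.1
gripper_force: 0.0
```

send_rows --plan '[[[0,0,-0.01,0,1],[0,0,-0.025,0,1],[0,0,-0.03,0,1],[0,0,-0.025,0,1],[0,0,-0.01,0,1]]]'

```text
t: 23.3
ee_pos: [633.7, -141.7, 214.1]
tool_rot: [0.0, 1.0, -0.0, 0.003]
ft_force: [0.0, -0.1, 0.3]
finger_gap: 88.0
gripper_force: 0.0
```

send_rows --plan '[[[0.0247,-0.0209,0,0,1],[0.0247,-0.0209,0,0,1],[0.0247,-0.0209,0,0,1],[0.0247,-0.0209,0,0,1],[0.0247,-0.0209,0,0,1]]]'

```text
t: 23.72
ee_pos: [507.2, -246.3, 209.5]
tool_rot: [0.0, 1.0, 0.0, -0.0]
ft_force: [1.3, 0.1, 0.4]
finger_gap: 87.8
gripper_force: 0.0
```

send_rows --plan '[[[0.0247,-0.0209,0,0,1],[0.0247,-0.0209,0,0,1],[0,0,0.01,0,1],[0,0,0.01,0,1],[0,0,0,0,1]]]'

```text
t: 24.13
ee_pos: [458.7, -286.3, 187.6]
tool_rot: [0.0, 1.0, 0.001, -0.001]
ft_force: [-0.8, 0.6, 0.4]
finger_gap: 87.7
gripper_force: 0.0
```

send_rows --plan '[[[0,0,0,0,1],[0,0,0,0,1],[0,0,0,0,1],[0,0,0,0,1],[0,0,0,0,1]]]'

```text
t: 24.55
ee_pos: [459.6, -287.1, 189.6]
tool_rot: [-0.0, 1.0, -0.0, 0.0]
ft_force: [0.3, -0.5, 0.5]
finger_gap: 88.0
gripper_force: 0.0
```

```bash
python3 w.py wc 459 -287.6 40; python3 - <<'E'
from h import *
a=grab_frame("top")[:,:,::-1]; b=grab_frame("scene")[:,:,::-1]; w=cv2.imread("pics/wc.png")[140:260,240:400]
f=lambda i,k:np.clip(cv2.resize(i,(400,300),interpolation=2)*k,0,255).astype(np.uint8)
t=np.vstack([np.hstack([f(a[85:160,350:450],1.6),f(b[212:302,300:420],1.6)]),np.hstack([f(w,1.8)]*2)])
cv2.imwrite("pics/c6.png",t)
E
```

```text
[ 459.6 -287.1  189.6]
expected px [319.1 187.9] px/mm 0.93
```

View pics/c6.png

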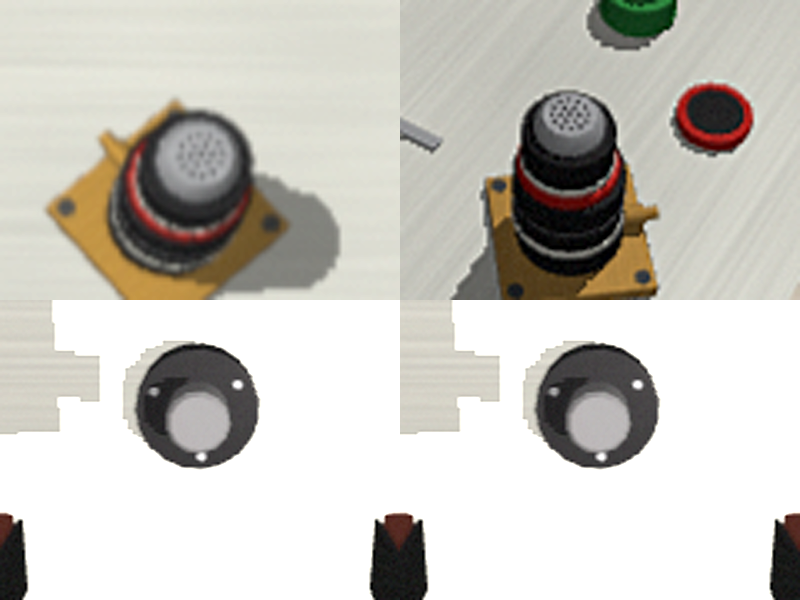

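The stack is level and the nozzle stage covers the boss. The cap knob is at about (319.2,188.8), within 1 mm of the prediction. I'll grip the knob with the tips above the disc screws.

send_rows --plan '[[[-0.0003,-0.0003,0.035,0,1],[0,0,0.035,0,1],[0,0,0.03,0,1],[0,0,0.022,0,0.8],[0,0,0.014,0,0.6]]]' --force 25

```text
t: 25.12
ee_pos: [458.4, -287.0, 50.9]
tool_rot: [0.0, 1.0, 0.001, -0.001]
ft_force: [-0.1, 1.3, 0.0]
finger_gap: 77.9
gripper_force: 0.0
```

send_rows --plan '[[[0,0,0.007,0,0.4],[0,0,0.003,0,0.2],[0,0,0,0,0],[0,0,0,0,-0.1],[0,0,0,0,-0.2]]]'

```text
t: 25.53
ee_pos: [460.2, -288.1, 44.6]
tool_rot: [0.0, 1.0, -0.0, 0.001]
ft_force: [0.4, -0.0, 0.5]
finger_gap: 45.1
gripper_force: 0.0
```

send_rows --plan '[[[0,0,0,0,-0.25],[0,0,0,0,-0.35],[0,0,0,0,-0.6],[0,0,0,0,-1],[0,0,0,0,-1]]]'

```text
t: 25.95
ee_pos: [459.9, -287.8, 44.0]
tool_rot: [0.0, 1.0, -0.0, 0.0]
ft_force: [-0.6, 2.1, 5.5]
finger_gap: 27.1
gripper_force: 25.0
```

send_rows --plan '[[[0,0,0,0,-1],[0,0,0,0,-1],[0,0,-0.005,0,-1],[0,0,-0.01,0,-1],[0,0,-0.02,0,-1]]]'

```text
t: 26.37
ee_pos: [458.2, -287.0, 77.6]
tool_rot: [0.0, 1.0, 0.001, -0.002]
ft_force: [1.2, 0.1, -2.1]
finger_gap: 27.2
gripper_force: 25.0
```

send_rows --plan '[[[0,0,-0.03,0,-1],[0,0,-0.04,0,-1],[0,0,-0.035,0,-1],[0,0,-0.022,0,-1],[-0.0246,0.0209,0,0,-1]]]'

```text
t: 26.78
ee_pos: [482.0, -273.1, 211.9]
tool_rot: [0.005, 1.0, -0.003, 0.003]
ft_force: [0.4, -1.9, -1.3]
finger_gap: 27.0
gripper_force: 25.0
```

send_rows --plan '[[[-0.0246,0.0209,0,0,-1],[-0.0246,0.0209,0,0,-1],[-0.0246,0.0209,0,0,-1],[-0.0246,0.0209,0,0,-1],[-0.0246,0.0209,0,0,-1]]]'

```text
t: 27.2
ee_pos: [607.9, -161.2, 206.2]
tool_rot: [0.0, 1.0, -0.0, 0.0]
ft_force: [0.5, -0.5, -1.4]
finger_gap: 27.2
gripper_force: 25.0
```

send_rows --plan '[[[-0.0246,0.0209,0,0,-1],[0,0,0,0,-1],[0,0,0,0,-1],[0,0,0,0,-1],[0,0,0,0,-1]]]'

```text
t: 27.62
ee_pos: [630.7, -143.0, 205.8]
tool_rot: [0.001, 1.0, -0.0, -0.0]
ft_force: [-0.5, -0.4, -1.1]
finger_gap: 27.1
gripper_force: 25.0
```

send_rows --plan '[[[0,0,0.006,0,-1],[0,0,0.006,0,-1],[0,0,0.003,0,-1],[0,0,0,0,-1],[0,0,0,0,-1]]]'

```text
t: 28.03
ee_pos: [631.4, -141.6, 190.0]
tool_rot: [0.0, 1.0, 0.0, -0.0]
ft_force: [1.0, 0.4, -1.2]
finger_gap: 26.8
gripper_force: 25.0
```

```bash
python3 - <<'E'
from h import *
b=grab_frame("scene")[:,:,::-1]; print(manip.get_state()["ee_pos"])
cv2.imwrite("pics/c7.png",np.clip(cv2.resize(b[130:310,280:430],None,fx=3,fy=3,interpolation=2)*1.6,0,255).astype(np.uint8))
E
```

```text
[ 631.622168   -141.58633101  190.30752986]
```

View pics/c7.png

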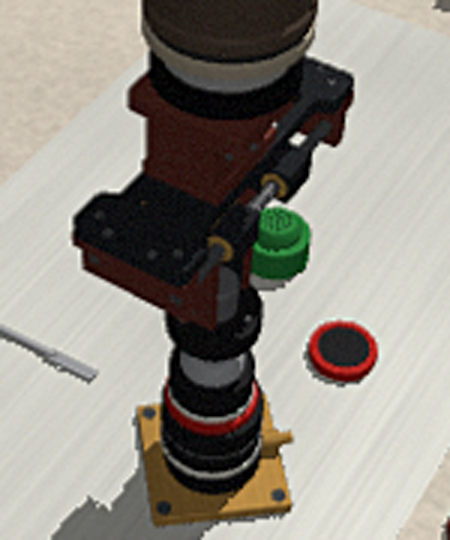

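The cap is level and in line above the boss. Lowering.

send_rows --plan '[[[0,0.0004,0.01,0,-1],[0,0,0.008,0,-1],[0,0,0.006,0,-1],[0,0,0.004,0,-1],[0,0,0,0,-1]]]'

```text
t: 28.5
ee_pos: [631.0, -140.9, 160.9]
tool_rot: [0.0, 1.0, 0.0, -0.001]
ft_force: [0.1, -0.2, -0.5]
finger_gap: 27.3
gripper_force: 25.0
```

send_rows --plan '[[[0,0,0.003,0,-1],[0,0,0.002,0,-1],[0,0,0.001,0,-1],[0,0,0,0,-1],[0,0,0,0,-1]]]'

```text
t: 28.92
ee_pos: [631.8, -141.0, 156.5]
tool_rot: [0.0, 1.0, 0.0, 0.0]
ft_force: [-1.1, -0.5, -1.0]
finger_gap: 27.2
gripper_force: 25.0
```

send_rows --plan '[[[0,0,0.001,0,-1],[0,0,0.0005,0,-1],[0,0,0,0,-1],[0,0,0,0,-1],[0,0,0,0,-1]]]'

```text
t: 29.33
ee_pos: [631.8, -141.0, 155.0]
tool_rot: [0.0, 1.0, 0.0, 0.0]
ft_force: [0.5, -0.1, -1.6]
finger_gap: 27.4
gripper_force: 25.0
```

send_rows --plan '[[[0,0,0.0005,0,-1],[0,0,0,0,-1],[0,0,0.0005,0,-1],[0,0,0,0,-1],[0,0,0,0,-1]]]'

```text
t: 29.75
ee_pos: [631.8, -141.0, 154.1]
tool_rot: [0.0, 1.0, 0.0, 0.0]
ft_force: [-0.3, 0.1, 0.5]
finger_gap: 27.3
gripper_force: 25.0
```

send_rows --plan '[[[0,0,0.0005,0,-1],[0,0,0,0,-1],[0,0,0,0,-1],[0,0,0,0,-1],[0,0,0,0,-1]]]'

```text
t: 30.17
ee_pos: [631.9, -141.1, 154.1]
tool_rot: [0.0, 1.0, 0.0, 0.0]
ft_force: [-1.7, 1.7, 4.6]
finger_gap: 27.5
gripper_force: 25.0
```

Seated at 154.1 (44 + 110). Releasing and withdrawing.

send_rows --plan '[[[0,0,0,0,-0.3],[0,0,0,0,-0.2],[0,0,0,0,0],[0,0,0,0,0.2],[0,0,0,0,0.4]]]'

```text
t: 30.58
ee_pos: [631.7, -141.0, 153.2]
tool_rot: [0.0, 1.0, 0.0, -0.0]
ft_force: [0.2, -0.5, 0.9]
finger_gap: 51.8
gripper_force: 0.0
```

send_rows --plan '[[[0,0,0,0,0.6],[0,0,-0.01,0,0.6],[0,0,-0.025,0,0.6],[0,0,-0.035,0,0.6],[0,0,-0.03,0,0.6]]]'

```text
t: 31.0
ee_pos: [631.6, -141.2, 255.6]
tool_rot: [0.0, 1.0, -0.0, -0.0]
ft_force: [0.1, -0.4, -0.1]
finger_gap: 70.7
gripper_force: 0.0
```

send_rows --plan '[[[0.03,0.01,0,0,0.6],[0.035,0.01,0,0,0.6],[0.035,0.01,0,0,0.6],[0.035,0.01,0,0,0.6],[0.02,0.01,0,0,0.6]]]'

```text
t: 31.42
ee_pos: [473.5, -91.1, 254.1]
tool_rot: [0.001, 1.0, 0.0, -0.0]
ft_force: [0.3, -0.1, -0.3]
finger_gap: 70.2
gripper_force: 0.0
```

send_rows --plan '[[[0,0,0,0,0.6],[0,0,0,0,0.6],[0,0,0,0,0.6],[0,0,0,0,0.6],[0,0,0,0,0.6]]]'

```text
t: 31.83
ee_pos: [477.6, -91.4, 253.4]
tool_rot: [0.0, 1.0, -0.0, 0.0]
ft_force: [-0.1, 0.2, -0.3]
finger_gap: 70.0
gripper_force: 0.0
```

```bash
python3 - <<'E'
from h import *
a=grab_frame("top")[:,:,::-1]; b=grab_frame("scene")[:,:,::-1]
f=lambda i:np.clip(cv2.resize(i,(400,400),interpolation=2)*1.6,0,255).astype(np.uint8)
cv2.imwrite("pics/c8.png",np.hstack([f(a[80:190,310:420]),f(b[195:315,290:410])]))
E
```

```text
(no output)
```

View pics/c8.png

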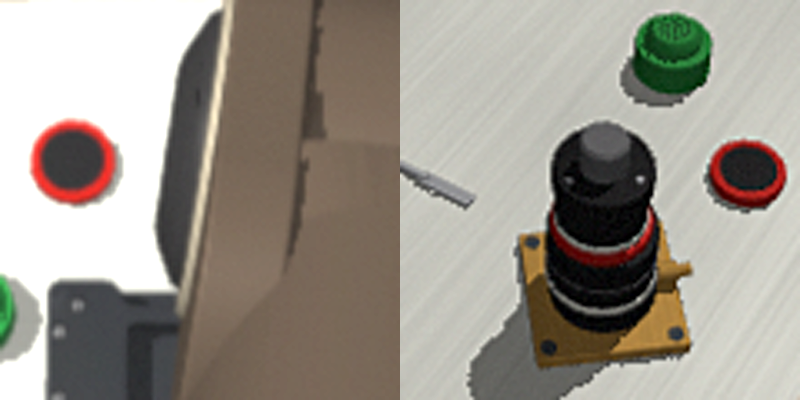

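The scene crop shows the full stack standing level (knob at crop 605,145), with the dish in place and the robot clear. In the top view the arm hides the stack.

```bash
python3 -c "from bench import close_job; print(close_job())"
```

```text
the job is handed in; nothing more can be done
None
```

The impactor is built in order on its base (drum, red ring, nozzle stage, cap), each part seated at its expected height, with the dish left where it was, and I handed the job in at about 32 s; no verdict came back.

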